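# Seat the reference tube and hold the cooler lid at 45 degrees

### The job

Get the bench cooler ready for loading: take the green-topped tube from the grey stand and seat it fully home and upright in the empty well of the blue block on the cooler's side. Then raise the cooler's lid by its steel bar handle to 45 degrees and keep holding it there: the lid falls shut by itself, so finish while still holding, so that a colleague can load the cooler. Leave the blue-topped tube standing in its place and do not disturb the sample bottles.

Things in the scene. Friction and masses are not known exactly. Their poses are not given: they have to be found in the camera images.
- cooler: White bench cooler, fixed. Box 160 (x) x 200 (y) x 90 mm high; origin at the centre of its underside on the worktop, x axis pointing to its back (away from the robot, where the lid is hinged), y to its left, z up. At its left, centred at y = +140 mm, is a blue block 60 x 60 mm, 60 mm high, with one upright well. With the closed lid the box is 105 mm high.
- well_mouth (a point): Centre of the well's mouth, on top of the blue block, 60 mm above the worktop; axes as the cooler's. The well is 18 mm wide with a 2 mm chamfer and 45 mm deep (floor 15 mm above the worktop); a seated tube's origin is on the floor, 45 mm below this point. Tube caps are too wide to enter; there are 40 mm from the well's axis to the box's side wall.
- lid_angle (a joint): Angle of the cooler's lid (rad): 0 closed, level; grows as the front edge rises; 0.785 is 45 degrees, end stop 1.4. The hinge line runs along the cooler's y axis at x = +86 mm, z = 90 mm in the cooler's frame. Free hinge without spring: the lid (0.3 to 0.55 kg with its handle) falls shut when let go.
- lid: The lid: white panel 170 x 206 mm, 14 mm thick, with a blue inlay and a steel bar handle in front. Origin at the middle of the hinge line; x runs from the handle to the hinge, along the lid.
- lid_handle (a point): Round steel bar on the lid's front, 12 mm thick, along the cooler's y; this point is its middle. Turns with the lid: 220 mm from the hinge line along the lid, 8 mm above it square to the lid; 98 mm above the worktop when closed. 110 mm of bar free between its arms; a 44 mm gap to the lid's edge lets fingers straddle it from above. The bar can turn between the pads.
- tube_stand: Grey fixed stand, 60 x 120 mm, 45 mm high, origin at the centre of its underside; two upright wells 18 mm wide and 33 mm deep at y = -30 and +30 mm, holding one green-topped and one blue-topped tube, either way round.
- green_tube: Glass tube with a white cap with a green top, 106 mm long, 22 g; body 16 mm thick, cap 18 mm thick over the uppermost 20 mm. Origin at the bottom end, z along it to the cap. It starts upright in the stand with its bottom 12 mm above the worktop.
- blue_tube: Same tube with a blue top on its cap, upright in the other well of the stand; it stays there. Origin at the bottom end.
- sample_bottle_04: Loose cream sample bottle with a white screw cap, 56 mm thick, 97 mm high, standing on the worktop; origin at the centre of its underside. Leave it alone.
- sample_bottle_16: Loose cream sample bottle with a white screw cap, 56 mm thick, 97 mm high, standing on the worktop; origin at the centre of its underside. Leave it alone.
- sample_bottle_17: Loose cream sample bottle with a white screw cap, 56 mm thick, 97 mm high, standing on the worktop; origin at the centre of its underside. Leave it alone.
Not all that is in view belongs to the job. There is more than one size of the green_tube; the job needs the largest.

How it is judged:
On the way, in this order (a step that is already met when the one before it is completed fails the run):
1. the green-topped tube stands fully home in the cooler's well and is released (horizontal distance between green_tube and well_mouth below 0.004 m and z of green_tube in the frame of well_mouth below -0.041 m and angle between green_tube's own z axis and vertical below 0.1 rad and contact force between the fingers and green_tube below 0.1 N), for 0.3 s.
2. the lid is held by the fingers at 45 degrees (value of joint lid_angle between 0.68 and 0.89 rad and contact force between the fingers and lid above 0.5 N), for 0.3 s.
At the end, for the whole second after the job is handed in: Green-topped tube in the well, released: within 4 mm of its axis, bottom 41 mm or more below the mouth, upright within 0.1 rad. Lid still at 0.68 to 0.89 rad (45 +- 6 degrees), fingers on the lid or its handle with over 0.5 N. Blue-topped tube upright, within 10 mm of its start (all of step 1 and all of step 2 and velocity of joint lid_angle between -0.05 and 0.05 rad/s and contact force between lid and green_tube below 0.05 N and distance of blue_tube from where it was at the start of the episode below 0.01 m and angle between blue_tube's own z axis and vertical below 0.1 rad); the arm keeps its last pose, push and grip.
It fails at once if a sample bottle is pushed more than 20 mm or tipped over (distance of any of sample_bottle_04, sample_bottle_16, sample_bottle_17 from where it was at the start of the episode above 0.02 m or angle between any of sample_bottle_04, sample_bottle_16, sample_bottle_17's own z axis and vertical above 0.3 rad).
It fails at once if the blue-topped tube is pulled out of the stand or tipped (distance of blue_tube from where it was at the start of the episode above 0.02 m or angle between blue_tube's own z axis and vertical above 0.3 rad).
It also fails if it takes over 58 s, if anything falls off the work surface, if the arm or the gripper's body presses on something with over 40 N, if the wrist force passes 120 N, or if a joint passes its speed limit or range.

### The arm

A 6-joint arm with a two-finger parallel gripper is mounted at the origin on a cart in front of the work surface, level with it; the furniture and walls round the work are solid. World frame = base frame: x ahead of the robot, y to its left, z up, the work surface at z = 0. Lengths are in m, angles in rad, forces in N, time in s.
With the tool pointing down it reaches from about 0.35 to 0.975 m from the base axis. Payload 4.9 kg.
Tool frame: the origin (TCP) lies on the centre line of the jaws, within the pads' length; the fingertips stand manip.tip_reach ahead of it and the grasp point (between the pads) is the TCP (manip.tip_reach is the distance from the TCP to the fingertips, in m); z points along the fingers, y is the line along which they close (so a half turn about z gives the same grasp; the last joint's range is limited). The gripper opens to 85 mm and grips with 20 to 120 N. Pads are 22 mm wide; open, the fingers measure 114 mm over their backs; the gripper's body (76 mm by 85 mm) begins 54 mm behind the grasp point. The pads swing forward as they close: fully open they stand 13 mm farther back than shut.
Start: joints at [1.131, 0.053, 1.613, -0, 1.476, -0.119], TCP at [0.197, 0.593, 0.25] pointing down, gripper open.
Joint ranges: [-3.01, 3.01], [-1.01, 2.22], [0.06, 2.58], [-1.02, 4.17], [0.09, 2.62], [-3.14, 3.14]. Speed limits (rad/s): [2.57, 2.57, 3.14, 3.14, 3.14, 3.14].

### API

Orientations are given as a unit quaternion [w, x, y, z].
In Python, from plant import manip gives the robot as it stands. The module is installed in compiled form; this text tells all that it offers.
- The arm moves only by the tool move_arm, never from a script. Its argument "rows" is a list of rows, each a list of 7 numbers: the shift along the tool's x, y, z in cm, then the turn, a rotation vector about the tool's x, y, z in degrees, then the opening, from -1 (shut) to 1 (fully open). In form: [[tx, ty, tz, ax, ay, az, jaw], ...]. A call has 1 to 20 rows; each row shifts and turns the commanded pose from where the row before left it, along the tool's axes as they then stand; what a row does not reach is not made up. A row lasts 1/12 s, in which the tool goes at most 41.7 mm and 7.16 degrees, less where a joint would pass 70% of its speed; a pose out of reach is approached as far as the arm can. A call is refused whole if a number of a shift passes 4.17 or a number of a turn 7.16, either way. A call with a gripper value outside its range is refused whole. The fingers move at their own pace and stop on an object; the grip force is fixed at half the most. Time passes only in rows, so rows that do not move let the fingers close. It gives the time, the measured TCP pose, the force, the opening and the grip force at its end, in the units of the state.
- manip.state(): the state, without advancing time (a new reading comes with each control period).
- manip.grab_frame(name): name is "side" or "top"; returns a dict with "img" (420x560x3 uint8, blue, green, red), "mtx" (3x3 intrinsics, pixels), "R" (3x3) and "t" (3): a world point X has camera coordinates R X + t. Camera axes: x right, y down, z forward; pixel columns grow to the right and rows downward; lengths in m; the calibration is good to about 2 mm. A picture is of the moment at which its call begins. There is no depth.
- manip.job_done(): hands the job in; it is judged then, once.
The state is a dict: "time": time; "joint_pos": joint angles; "joint_vel": joint speeds; "joint_efforts": joint torques, N m; "tool_pos": TCP position; "tool_rot": TCP orientation; "contact_force": force on the tool from outside, world axes, zero at the start; "ft_torque": the same for the moment, N m; "gripper_width": opening from 0.0 (shut) to 1.0 (fully open); "grasp_force": force on a finger pad.
Only numpy, scipy, OpenCV 4.12 (cv2) and the standard library are available. Lean on these libraries where they do the work, as an engineer would, in place of code of your own. Each camera call takes 0.05 s, during which the arm holds its last target. There are 200 camera calls.

## Working session

There is one attempt and no reset: what is moved stays moved. The work goes in short steps, Python scripts to look and compute and a tool call to move; the robot and the scene stay as the last step left them, time stands still between calls to the robot, and variables do not carry over. Pictures are saved under pics/ and viewed, at most 10 in all, crops included, and the job is handed in when it is done.

Besides the shell and the picture viewer there is one more tool, called after "Emit:" as name(argument=value, ...), one argument or row to a line, values as JSON. move_arm: Moves the arm, as the interface text tells. Its arguments: {"type":"object","properties":{"rows":{"type":"array","items":{"type":"array","items":{"type":"number"}}}},"required":["rows"]}

```bash
mkdir -p pics
python3 - <<'E'
from plant import manip
import cv2,pickle
print(manip.state(), manip.tip_reach)
for n in("side","top"):
    f=manip.grab_frame(n); cv2.imwrite(f"pics/{n}0.png",f["img"]); pickle.dump(f,open(n+"0.pkl","wb")); print(n,f["mtx"],f["R"],f["t"])
E
```

```text
{'time': 0.0, 'joint_pos': array([ 1.13099987e+00,  5.33364354e-02,  1.61431197e+00,  2.19729886e-05,
        1.47602679e+00, -1.18996865e-01]), 'joint_vel': array([ 2.46760882e-05, -6.74322607e-04, -3.38894489e-03, -1.19416897e-03,
       -1.60993639e-03, -5.62893688e-04]), 'joint_efforts': array([ 7.76980869e-04, -3.93667710e+01, -3.70184541e+01, -1.27832055e-05,
        6.74498384e-03, -1.27276451e-05]), 'tool_pos': array([0.19681426, 0.59257226, 0.24906492]), 'tool_rot': array([-2.97669815e-04,  1.59713835e-01,  9.87162806e-01, -9.97878389e-04]), 'contact_force': array([-0.30946196, -0.49653319, -0.59522893]), 'ft_torque': array([-0.02192428,  0.01645066, -0.0280451 ]), 'grasp_force': 0.0, 'gripper_width': 0.9972361012335677} 0.019
side [[413.2378008    0.         283.28299485]
 [  0.         413.2378008  212.7076348 ]
 [  0.           0.           1.        ]] [[ 0.95783002 -0.28726014 -0.00657694]
 [-0.19145681 -0.62098442 -0.76008068]
 [ 0.21425671  0.72928729 -0.64979543]] [-0.5033368   0.18555552  0.99017524]
top [[398.31803265   0.         276.30372116]
 [  0.         398.31803265 208.28568901]
 [  0.           0.           1.        ]] [[ 0.0191375  -0.99972428 -0.01360603]
 [-0.99740557 -0.01814501 -0.06966271]
 [ 0.06939662  0.0149039  -0.99747781]] [-0.00474773  0.50934224  1.20115637]
```

View pics/side0.png

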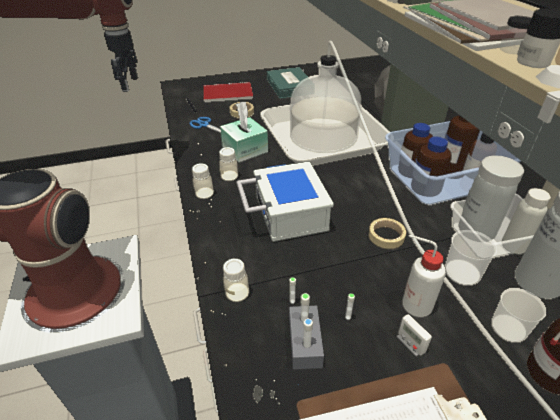

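View pics/top0.png

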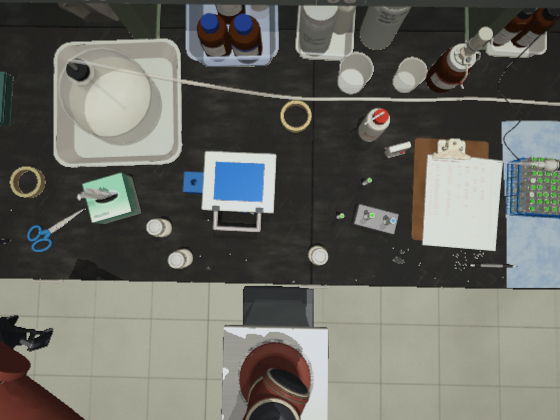

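The top view shows the cooler at about (239,182) with its blue block at (193,182) and the handle at (237,228). The stand is at (376,219), with the green tube near (369,215) and the blue one near (391,220). Two small green decoys stand at (341,216) and (367,181), and the bottles are at (159,228), (180,259) and (318,256). The side view agrees.

```bash
cat > h.py <<'E'
import numpy as np,cv2,pickle
def ray(f,u,v):
    d=f["R"].T@np.linalg.inv(f["mtx"])@[u,v,1]; return -f["R"].T@f["t"],d
def onz(f,u,v,z):
    c,d=ray(f,u,v); return c+d*(z-c[2])/d[2]
def tri(fa,a,fb,b):
    c1,d1=ray(fa,*a);c2,d2=ray(fb,*b)
    s=np.linalg.lstsq(np.c_[d1,-d2],c2-c1,rcond=None)[0]
    p,q=c1+s[0]*d1,c2+s[1]*d2
    return (p+q)/2,np.linalg.norm(p-q)
def proj(f,X):
    p=f["mtx"]@(f["R"]@np.array(X)+f["t"]); return p[:2]/p[2]
def blobs(f,lo,hi,box,amin=6):
    h=cv2.cvtColor(f["img"],cv2.COLOR_BGR2HSV); m=cv2.inRange(h,lo,hi)
    k=np.zeros_like(m); x0,y0,x1,y1=box; k[y0:y1,x0:x1]=m[y0:y1,x0:x1]
    n,l,s,c=cv2.connectedComponentsWithStats(k)
    return [(s[i,4],c[i].round(2),s[i,:4],l==i) for i in range(1,n) if s[i,4]>=amin]
E
python3 - <<'E'
from h import *
np.set_printoptions(precision=4,suppress=True)
T,S=[pickle.load(open(n+"0.pkl","rb")) for n in("top","side")]
for nm,lo,hi in(("green",(40,80,60),(80,255,255)),("blue",(95,100,60),(125,255,255))):
    for f,n,b in((T,"top",(170,150,410,240)),(S,"side",(250,160,370,360))):
        for a,c,s,m in blobs(f,lo,hi,b): 
            print(nm,n,a,c,s, onz(f,*c,.118),onz(f,*c,.06))
            if a>150:
                r=cv2.minAreaRect(np.argwhere(m)[:,::-1].astype(np.float32)); print(r)
# lid white rect in top
for a,c,s,m in blobs(T,(0,0,150),(180,50,255),(190,145,290,240),100):
    print("white",a,c,s)
t=T["img"]; 
A=cv2.resize(t[145:245,175:285],None,fx=7,fy=6,interpolation=2)
B=cv2.resize(t[165:240,330:410],None,fx=5,fy=5,interpolation=2)
C=cv2.resize(S["img"][260:375,270:370],None,fx=3.9,fy=3.26,interpolation=2)
cv2.imwrite("pics/a.png",cv2.resize(t[145:245,175:285],None,fx=6,fy=6,interpolation=0)); cv2.imwrite("pics/bc.png",np.hstack([B,C[:375]]))
E
```

```text
green top 8 [369.12 179.88] [368 179   3   3] [ 0.5872 -0.2563  0.118 ] [ 0.5956 -0.2689  0.06  ]
green top 11 [371.82 214.82] [370 213   4   4] [ 0.4889 -0.2641  0.118 ] [ 0.4923 -0.2771  0.06  ]
green top 7 [342.   215.71] [341 215   3   3] [ 0.4849 -0.1809  0.118 ] [ 0.488  -0.1896  0.06  ]
green side 12 [292.25 278.67] [291 277   4   4] [ 0.4813 -0.215   0.118 ] [ 0.4967 -0.1681  0.06  ]
green side 13 [351.46 294.85] [350 293   4   4] [ 0.5819 -0.2897  0.118 ] [ 0.606  -0.2493  0.06  ]
green side 21 [305.   295.62] [303 294   5   5] [ 0.4924 -0.2644  0.118 ] [ 0.5087 -0.2218  0.06  ]
blue top 1823 [238.47 181.2 ] [214 162  50  40] [0.5771 0.1116 0.118 ] [0.585  0.1181 0.06  ]
((238.49278259277344, 181.15878295898438), (48.40456771850586, 37.688358306884766), 2.602562189102173)
blue top 439 [192.54 182.15] [182 171  21  24] [0.5722 0.2416 0.118 ] [0.5798 0.2549 0.06  ]
((192.42257690429688, 182.16151428222656), (19.889183044433594, 22.6164608001709), 3.8140745162963867)
blue top 8 [392.88 220.12] [392 219   3   3] [ 0.4752 -0.3227  0.118 ] [ 0.4778 -0.3388  0.06  ]
blue side 18 [275.5  165.39] [267 164  18   4] [0.5626 0.1983 0.118 ] [0.5851 0.2813 0.06  ]
blue side 1200 [291.26 185.99] [267 169  51  35] [0.5761 0.0917 0.118 ] [0.5997 0.1654 0.06  ]
((291.91351318359375, 185.51544189453125), (31.431365966796875, 45.70556640625), 79.87532806396484)
blue side 7 [263.43 211.71] [263 210   2   4] [0.4782 0.0109 0.118 ] [0.4933 0.0776 0.06  ]
blue side 16 [307.75 321.38] [306 320   5   4] [ 0.4776 -0.3232  0.118 ] [ 0.4926 -0.2858  0.06  ]
white 2248 [238.97 181.23] [202 151  74  62]
white 246 [237.28 225.21] [214 211  47  21]
```

View pics/a.png

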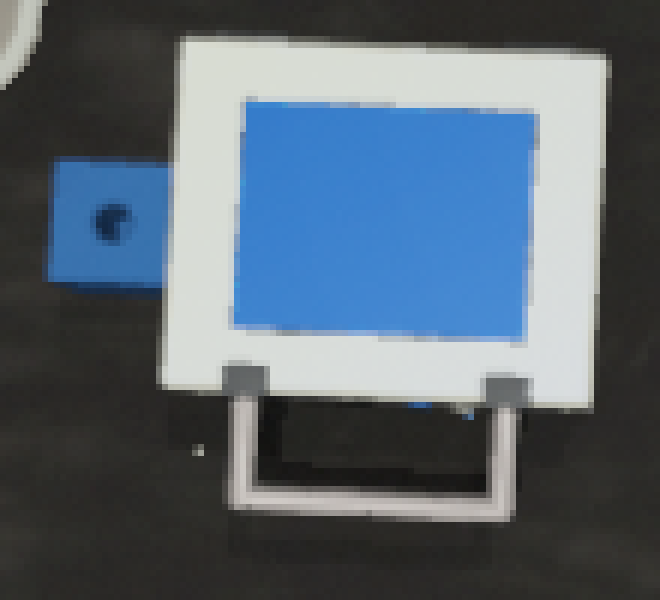

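View pics/bc.png

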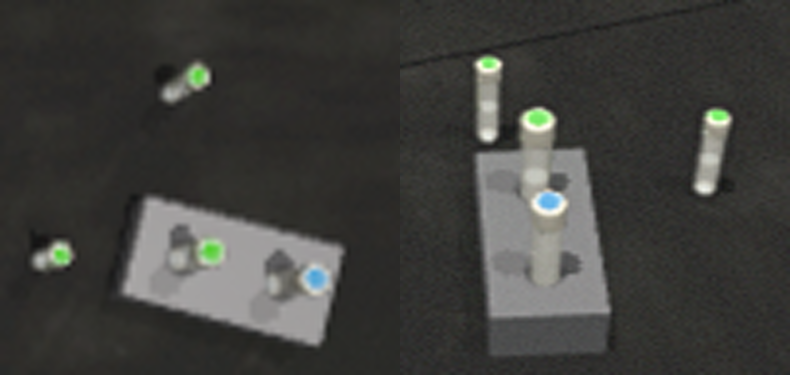

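Crop a gives the well mouth near pixel (193.8,182), the lid corners, and the bar with its yaw of about -3 deg. Crop bc confirms that the larger green tube is the one in the stand, on the left, with the blue one on the right. I'll measure these now.

Run:
```python
from h import *
np.set_printoptions(precision=4,suppress=True)
T,S=[pickle.load(open(n+"0.pkl","rb")) for n in("top","side")]
for n,a,b in(("green",(371.82,214.82),(305,295.62)),("blue",(392.88,220.12),(307.75,321.38)),("dec1",(342,215.7),(292.25,278.67)),("dec2",(369.12,179.88),(351.46,294.85))):
    print(n,*tri(T,a,S,b))
P=np.array([onz(T,175+u/6-.5,145+v/6-.5,.105) for u,v in((183,37),(608,58),(592,408),(162,388))])
print("lid",P,np.linalg.norm(P-np.roll(P,-1,0),axis=1))
d=(P[0]-P[1])+(P[3]-P[2]); yaw=np.arctan2(-d[0],d[1]); c=P.mean(0)
print("yaw deg",np.degrees(yaw),"lid centre",c)
ex=np.array([np.cos(yaw),np.sin(yaw),0]);ey=np.array([-ex[1],ex[0],0])
# lid spans hinge-170..hinge?: use handle too
hb=[onz(T,175+u/6-.5,145+v/6-.5,.098) for u,v in((232,497),(512,509))]; hm=(hb[0]+hb[1])/2
print("handle",hm,np.linalg.norm(hb[0]-hb[1]),"lidc-handle in cooler",(c-hm)@ex,(c-hm)@ey)
w=onz(T,175+113/6-.5,145+222/6-.5,.06)
print("well px",w)
org=hm+ex*.134; org[2]=0
print("origin by handle",org,"pred well",org+.14*ey, "resid", (w-org)@ex,(w-org)@ey)
# block outer edge corners (58,160)(46,280) outer-left at z=.06
e=[onz(T,175+u/6-.5,145+v/6-.5,.06) for u,v in((53,159),(46,281))]; print("block edge",[((q-org)@ex,(q-org)@ey) for q in e])
for q in((159,227),(179,259),(318,255)): print("bottle",onz(T,*q,.097))
```

```text
green [ 0.4905 -0.2644  0.1184] 0.0033935168308742336
blue [ 0.4764 -0.323   0.118 ] 0.002453180834839083
dec1 [ 0.4886 -0.1866  0.0832] 0.0037823561942513188
dec2 [ 0.5944 -0.2647  0.0825] 0.0043023616863878756
lid [[0.6657 0.2117 0.105 ]
 [0.6588 0.0078 0.105 ]
 [0.4911 0.0121 0.105 ]
 [0.4969 0.2164 0.105 ]] [0.2041 0.1677 0.2043 0.1688]
yaw deg -1.7716825705114012 lid centre [0.5781 0.112  0.105 ]
handle [0.4444 0.116  0.098 ] 0.13344600993239525 lidc-handle in cooler 0.13378174317865127 0.00010424929168601825
well px [0.5818 0.2526 0.06  ]
origin by handle [0.5783 0.1119 0.    ] pred well [0.5827 0.2518 0.    ] resid -0.0008712420538336353 0.1407167144398152
block edge [(np.float64(0.029168846937682912), np.float64(0.17263416344423194)), (np.float64(-0.03185235846483807), np.float64(0.1720639354096685))]
bottle [0.444  0.3383 0.097 ]
bottle [0.3542 0.2776 0.097 ]
bottle [ 0.3733 -0.1171  0.097 ]
```

Emit:
move_arm(
  rows=[
    [0,0,-2,0,0,7,1],
    [0,0,-2,0,0,7,1],
    [0,0,0,0,0,7,1],
    [0,0,0,0,0,7,1],
    [0,0,0,0,0,7,1],
    [0,0,0,0,0,7,1],
    [0,0,0,0,0,7,1],
    [0,0,0,0,0,7,1],
    [0,0,0,0,0,7,1],
    [0,0,0,0,0,7,1],
    [0,0,0,0,0,4,1],
    [0,0,0,0,0,0,1],
  ],
)

```text
time: 1.1
tool_pos: [0.1969, 0.5928, 0.2896]
tool_rot: [0.0, 0.722, 0.692, -0.001]
contact_force: [-0.5, 0.2, -0.6]
gripper_width: 1.004
grasp_force: 0.0
```

Everything fits the given sizes: the tube tops come out at 0.118 m, the handle is 134 mm from the cooler's centre, and the well is at about (0.582,0.252). Next I move above the green tube.

Emit:
move_arm(
  rows=[
    [-2.5,2.75,0,0,0,0,1],
    [-2.5,2.75,0,0,0,0,1],
    [-2.5,2.75,0,0,0,0,1],
    [-2.5,2.75,0,0,0,0,1],
    [-2.5,2.75,0,0,0,0,1],
    [-2.5,2.75,0,0,0,0,1],
    [-2.5,2.75,0,0,0,0,1],
    [-2.5,2.75,0,0,0,0,1],
    [-2.5,2.75,0,0,0,0,1],
    [-2.5,2.75,0,0,0,0,1],
    [-2.5,2.75,0,0,0,0,1],
  ],
)

```text
time: 2.02
tool_pos: [0.4888, 0.3042, 0.29]
tool_rot: [-0.0, 0.721, 0.693, -0.0]
contact_force: [0.9, 0.2, 1.1]
gripper_width: 1.0
grasp_force: 0.0
```

Emit:
move_arm(
  rows=[
    [-3.5,0,0,0,0,0,1],
    [-3.5,0,0,0,0,0,1],
    [-3.5,0,0,0,0,0,1],
    [-3.5,0,0,0,0,0,1],
    [-3.5,0,0,0,0,0,1],
    [-3.5,0,0,0,0,0,1],
    [-3.5,0,0,0,0,0,1],
    [-3.5,0,0,0,0,0,1],
    [-3.5,0,0,0,0,0,1],
    [-3.5,0,0,0,0,0,1],
    [-3.5,0,0,0,0,0,1],
    [-3.5,0,0,0,0,0,1],
    [-3.5,0,0,0,0,0,1],
    [-3.5,0,0,0,0,0,1],
    [-3.5,0,0,0,0,0,1],
    [-3.5,0,0,0,0,0,1],
    [0,0,0,0,0,0,1],
    [0,0,0,0,0,0,1],
  ],
)

```text
time: 3.52
tool_pos: [0.4641, -0.255, 0.2897]
tool_rot: [-0.001, 0.722, 0.692, 0.0]
contact_force: [-0.0, 0.5, 0.4]
gripper_width: 1.0
grasp_force: 0.0
```

Emit:
move_arm(
  rows=[
    [-0.84,2.64,0,0,0,0,1],
    [0,0,3,0,0,0,1],
    [0,0,3,0,0,0,1],
    [0,0,3,0,0,0,1],
    [0,0,2,0,0,0,1],
    [0,0,2,0,0,0,1],
    [0,0,2,0,0,0,1],
    [0,0,1.6,0,0,0,1],
    [0,0,1.6,0,0,0,1],
    [0,0,0,0,0,0,1],
    [0,0,0,0,0,0,1],
  ],
)

```text
time: 4.43
tool_pos: [0.4902, -0.2616, 0.1075]
tool_rot: [-0.001, 0.721, 0.693, -0.0]
contact_force: [-0.8, -0.0, 0.7]
gripper_width: 0.999
grasp_force: 0.0
```

Run:
```python
from h import *
from plant import manip
print(manip.state()["tool_pos"],manip.state()["contact_force"])
f=manip.grab_frame("side");g=manip.grab_frame("top")
cv2.imwrite("pics/c.png",np.hstack([cv2.resize(x,None,fx=4,fy=4,interpolation=2) for x in (f["img"][230:360,250:350],g["img"][160:290,320:420])]))
```

```text
[ 0.49024827 -0.26158388  0.10748221] [-0.77934165 -0.02323363  0.71794859]
```

View pics/c.png

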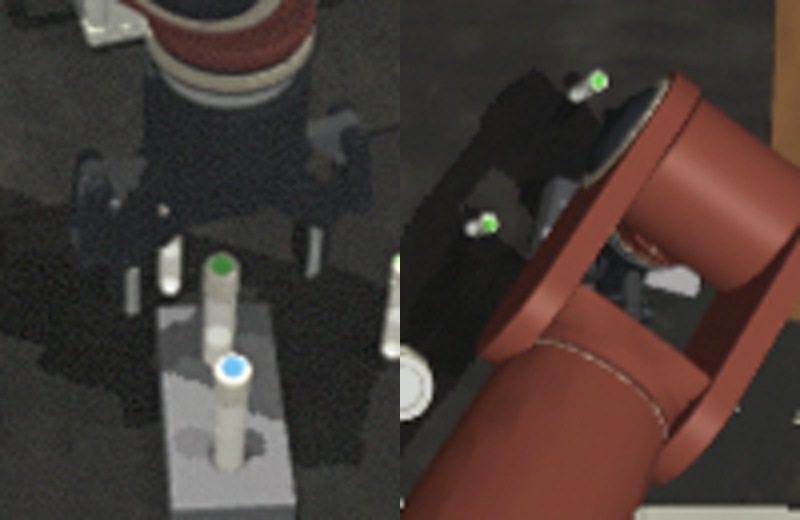

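The side view shows the green cap at crop (222,265), centred between the two pads at (132,290) and (315,250). The blue tube is clear. I'll trim 2.5 mm and close.

Emit:
move_arm(
  rows=[
    [-0.25,0,0,0,0,0,1],
    [0,0,0,0,0,0,-1],
    [0,0,0,0,0,0,-1],
    [0,0,0,0,0,0,-1],
    [0,0,0,0,0,0,-1],
    [0,0,0,0,0,0,-1],
    [0,0,0,0,0,0,-1],
    [0,0,0,0,0,0,-1],
    [0,0,0,0,0,0,-1],
    [0,0,0,0,0,0,-1],
    [0,0,0,0,0,0,-1],
    [0,0,0,0,0,0,-1],
    [0,0,0,0,0,0,-1],
  ],
)

```text
time: 5.62
tool_pos: [0.4907, -0.2658, 0.1085]
tool_rot: [0.0, 0.722, 0.692, 0.0]
contact_force: [-0.7, -0.5, 1.9]
gripper_width: 0.175
grasp_force: 58.6
```

Emit:
move_arm(
  rows=[
    [0,0,-1,0,0,0,-1],
    [0,0,-1,0,0,0,-1],
    [0,0,-2,0,0,0,-1],
    [0,0,-2,0,0,0,-1],
    [0,0,-2,0,0,0,-1],
    [0,0,-2,0,0,0,-1],
    [0,0,-2,0,0,0,-1],
    [0,0,-2,0,0,0,-1],
    [0,0,-2,0,0,0,-1],
    [0,0,-2,0,0,0,-1],
  ],
)

```text
time: 6.45
tool_pos: [0.4903, -0.2655, 0.2904]
tool_rot: [0.0, 0.722, 0.692, 0.0]
contact_force: [0.7, -1.0, 0.3]
gripper_width: 0.178
grasp_force: 58.6
```

Emit:
move_arm(
  rows=[
    [2,0,0,0,0,0,-1],
    [3,0.4,0,0,0,0,-1],
    [3,0.4,0,0,0,0,-1],
    [3,0.4,0,0,0,0,-1],
    [3,0.4,0,0,0,0,-1],
    [3,0.4,0,0,0,0,-1],
    [3,0.4,0,0,0,0,-1],
    [3,0.4,0,0,0,0,-1],
    [3,0.4,0,0,0,0,-1],
    [3,0.4,0,0,0,0,-1],
    [3,0.4,0,0,0,0,-1],
    [3,0.4,0,0,0,0,-1],
    [3,0.4,0,0,0,0,-1],
    [3,0.4,0,0,0,0,-1],
    [3,0.4,0,0,0,0,-1],
    [3,0.4,0,0,0,0,-1],
    [3,0.4,0,0,0,0,-1],
    [1.5,0.4,0,0,0,0,-1],
    [0,0,0,0,0,0,-1],
    [0,0,0,0,0,0,-1],
  ],
)

```text
time: 8.12
tool_pos: [0.5798, 0.2461, 0.2887]
tool_rot: [0.0, 0.721, 0.693, -0.0]
contact_force: [-0.3, -0.7, -0.7]
gripper_width: 0.178
grasp_force: 58.6
```

Run:
```python
from h import *
from plant import manip
s=manip.state();print(s["tool_pos"],s["tool_rot"],s["contact_force"],s["gripper_width"],s["grasp_force"])
p=s["tool_pos"]
for n in("side","top"):
    f=manip.grab_frame(n);pickle.dump(f,open(n+"1.pkl","wb"))
    b=proj(f,p-[0,0,.097]);t=proj(f,p+[0,0,.01]); print(n,"bottom",b,"top",t)
    for a,c,q,m in blobs(f,(40,60,40),(80,255,255),(150,60,340,260)): print(a,c,q)
    if n=="side":
        u,v=int(t[0]),int(t[1]); cv2.imwrite("pics/d.png",cv2.resize(f["img"][max(0,v-60):v+90,u-70:u+90],None,fx=4,fy=4,interpolation=2)); print(u-70,max(0,v-60))
```

```text
[0.57980762 0.24609164 0.28865554] [ 2.58204234e-04  7.21255673e-01  6.92668799e-01 -3.49494260e-04] [-0.33685121 -0.71967925 -0.71253953] 0.17801656450093634 58.589338952542676
side bottom [276.23896055 133.56651377] top [275.52923083  98.00526349]
26 [302.65  75.23] [300  70   8  10]
11 [276.64  86.  ] [275  84   4   5]
10 [276.2  98. ] [275  97   4   3]
26 [254.58 121.62] [248 118  13   9]
16 [235.75 121.5 ] [232 120   8   4]
16 [249.5  125.25] [248 123   4   5]
389 [246.41 140.05] [221 129  47  23]
205 38
top bottom [184.73262231 175.48799328] top [173.80173352 168.65753266]
```

View pics/d.png

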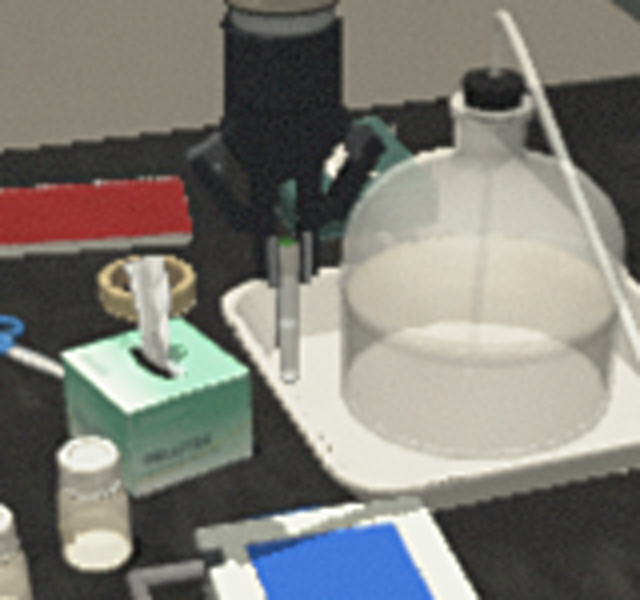

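The tube hangs upright in the jaws, with its cap at (276,98) and its bottom at (277,132), as predicted. I correct for the small bias between the cameras and approach the well mouth.

Emit:
move_arm(
  rows=[
    [0.46,0.38,0,0,0,0,-1],
    [0,0,2.5,0,0,0,-1],
    [0,0,2.5,0,0,0,-1],
    [0,0,2.5,0,0,0,-1],
    [0,0,2,0,0,0,-1],
    [0,0,1.5,0,0,0,-1],
    [0,0,1,0,0,0,-1],
    [0,0,0.6,0,0,0,-1],
    [0,0,0,0,0,0,-1],
    [0,0,0,0,0,0,-1],
    [0,0,0,0,0,0,-1],
  ],
)

```text
time: 9.13
tool_pos: [0.5848, 0.2507, 0.1641]
tool_rot: [0.001, 0.722, 0.692, 0.001]
contact_force: [0.2, -0.5, 0.6]
gripper_width: 0.176
grasp_force: 58.6
```

Run:
```python
from h import *
from plant import manip
s=manip.state();print(s["tool_pos"],s["contact_force"])
p=s["tool_pos"]; I=[]
for n in("side","top"):
    f=manip.grab_frame(n)
    b=proj(f,p-[0,0,.0965]);t=proj(f,p+[0,0,.01]); print(n,"bottom",b,"top",t)
    u,v=map(int,b); I.append(cv2.resize(f["img"][v-45:v+30,u-30:u+45],None,fx=5.3,fy=5.3,interpolation=2)); print(u-30,v-45)
cv2.imwrite("pics/e.png",np.hstack(I))
```

```text
[0.58483392 0.25065761 0.16405555] [ 0.17386459 -0.54117299  0.59370703]
side bottom [278.13934341 168.7554067 ] top [277.59477893 137.96461472]
248 123
top bottom [193.44684111 180.14573008] top [184.69647133 174.59976929]
163 135
```

View pics/e.png

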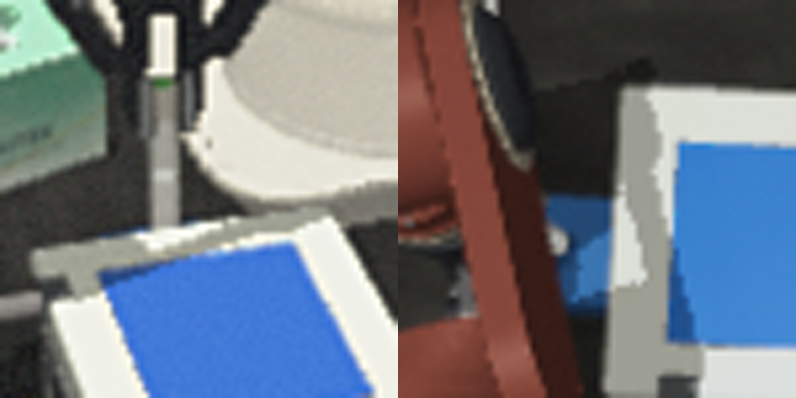

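The tube's bottom end shows at about (193.5,180.3) in the top view, within roughly 1 mm of the well mouth at (193.3,181.5). I trim 1 mm in x and feel downward.

Emit:
move_arm(
  rows=[
    [0.03,-0.1,0,0,0,0,-1],
    [0,0,0.4,0,0,0,-1],
    [0,0,0.4,0,0,0,-1],
    [0,0,0.2,0,0,0,-1],
    [0,0,0.2,0,0,0,-1],
    [0,0,0.2,0,0,0,-1],
    [0,0,0,0,0,0,-1],
    [0,0,0,0,0,0,-1],
  ],
)

```text
time: 9.9
tool_pos: [0.5828, 0.2508, 0.148]
tool_rot: [-0.0, 0.722, 0.692, -0.0]
contact_force: [-0.0, -0.8, 0.2]
gripper_width: 0.177
grasp_force: 58.6
```

No force with the bottom at 0.0515 m, so the tube is in the well. Continuing down.

Emit:
move_arm(
  rows=[
    [0,0,0.4,0,0,0,-1],
    [0,0,0.4,0,0,0,-1],
    [0,0,0.4,0,0,0,-1],
    [0,0,0.4,0,0,0,-1],
    [0,0,0.4,0,0,0,-1],
    [0,0,0.4,0,0,0,-1],
    [0,0,0,0,0,0,-1],
  ],
)

```text
time: 10.48
tool_pos: [0.5823, 0.2506, 0.1229]
tool_rot: [-0.0, 0.722, 0.692, -0.001]
contact_force: [0.7, -0.5, -0.2]
gripper_width: 0.177
grasp_force: 58.6
```

Emit:
move_arm(
  rows=[
    [0,0,0.3,0,0,0,-1],
    [0,0,0.3,0,0,0,-1],
    [0,0,0.3,0,0,0,-1],
    [0,0,0.2,0,0,0,-1],
    [0,0,0,0,0,0,-1],
    [0,0,0,0,0,0,-1],
  ],
)

```text
time: 10.98
tool_pos: [0.5828, 0.2508, 0.1131]
tool_rot: [-0.0, 0.722, 0.692, -0.0]
contact_force: [-0.1, 0.8, -0.5]
gripper_width: 0.175
grasp_force: 58.6
```

Emit:
move_arm(
  rows=[
    [0,0,0.1,0,0,0,-1],
    [0,0,0,0,0,0,-1],
    [0,0,0,0,0,0,1],
    [0,0,0,0,0,0,1],
    [0,0,0,0,0,0,1],
    [0,0,0,0,0,0,1],
    [0,0,0,0,0,0,1],
    [0,0,0,0,0,0,1],
    [0,0,0,0,0,0,1],
    [0,0,0,0,0,0,1],
    [0,0,0,0,0,0,1],
  ],
)

```text
time: 11.9
tool_pos: [0.5829, 0.2508, 0.1123]
tool_rot: [0.0, 0.722, 0.692, 0.0]
contact_force: [0.6, -0.4, -0.8]
gripper_width: 1.001
grasp_force: 0.0
```

Emit:
move_arm(
  rows=[
    [0,0,-1,0,0,0,1],
    [0,0,-2,0,0,0,1],
    [0,0,-2,0,0,0,1],
    [0,0,-3,0,0,0,1],
    [0,0,-3,0,0,0,1],
    [0,0,-3,0,0,0,1],
    [-3,-3,0,0,0,0,1],
    [-3,-3,0,0,0,0,1],
    [-3,-3,0,0,0,0,1],
    [-3,-2.5,0,0,0,0,1],
    [-2,-2.5,0,0,0,0,1],
    [0,0,0,0,0,0,1],
    [0,0,0,0,0,0,1],
  ],
)

```text
time: 12.98
tool_pos: [0.4383, 0.1177, 0.2533]
tool_rot: [0.001, 0.722, 0.692, 0.001]
contact_force: [0.8, 0.3, 0.7]
gripper_width: 1.006
grasp_force: 0.0
```

Run:
```python
from h import *
from plant import manip
s=manip.state();print(s["tool_pos"],s["contact_force"])
f=manip.grab_frame("side");g=manip.grab_frame("top")
for n,x,b in(("s",f,(250,120,300,165)),("t",g,(170,160,205,200))):
    for a,c,q,m in blobs(x,(40,80,60),(80,255,255),b,4): print(n,a,c,q,onz(x,*c,.121))
cv2.imwrite("pics/f.png",np.hstack([cv2.resize(x,None,fx=3,fy=3,interpolation=2) for x in (f["img"][100:240,220:350],g["img"][140:280,150:280])]))
```

```text
[0.43831051 0.11769926 0.25326357] [0.82647647 0.29330167 0.72358032]
s 63 [261.9  137.16] [258 133   9  10] [0.56371687 0.35760313 0.121     ]
s 11 [250.55 140.55] [250 138   2   6] [0.52506233 0.3481759  0.121     ]
s 12 [277.83 153.08] [276 152   5   3] [0.58571279 0.25416414 0.121     ]
t 12 [188.5 178.5] [187 177   4   4] [0.58193428 0.25271767 0.121     ]
```

View pics/f.png

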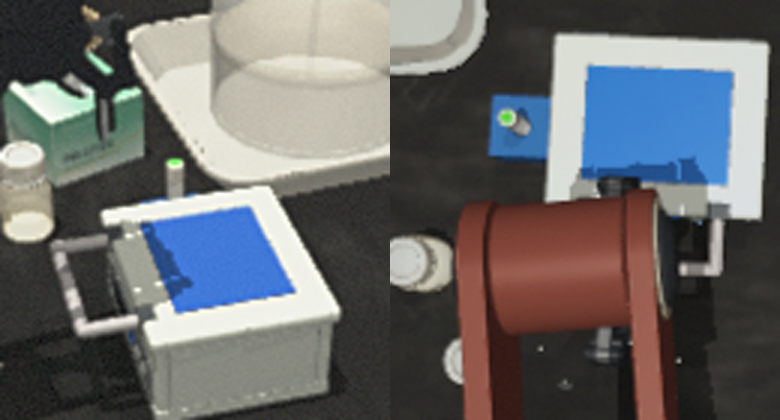

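The green tube stands upright in the well: its cap is at (188.5,178.5) in the top view and (278,153) in the side view, both giving about (0.583,0.253). For the handle I use half-open jaws so the rear finger fits the 44 mm gap.

Emit:
move_arm(
  rows=[
    [-0.27,0.78,0,0,0,0,0],
    [0,0,0,0,0,0,0],
    [0,0,0,0,0,0,0],
    [0,0,1.5,0,0,0,0],
    [0,0,1.5,0,0,0,0],
    [0,0,2,0,0,0,0],
    [0,0,2,0,0,0,0],
    [0,0,2,0,0,0,0],
    [0,0,0,0,0,0,0],
  ],
)

```text
time: 13.83
tool_pos: [0.444, 0.1152, 0.1575]
tool_rot: [-0.003, 0.721, 0.692, -0.004]
contact_force: [-0.9, -0.1, -0.9]
gripper_width: 0.5
grasp_force: 0.0
```

Emit:
move_arm(
  rows=[
    [0,0,1.3,0,0,0,0],
    [0,0,1.3,0,0,0,0],
    [0,0,1.3,0,0,0,0],
    [0,0,1.3,0,0,0,0],
    [0,0,1.2,0,0,0,0],
    [0,0,0,0,0,0,0],
    [0,0,0,0,0,0,0],
  ],
)

```text
time: 14.42
tool_pos: [0.4465, 0.1153, 0.0982]
tool_rot: [-0.0, 0.722, 0.692, -0.0]
contact_force: [-0.3, -0.7, -0.0]
gripper_width: 0.499
grasp_force: 0.0
```

Emit:
move_arm(
  rows=[
    [0,0,0,0,0,0,-1],
    [0,0,0,0,0,0,-1],
    [0,0,0,0,0,0,-1],
    [0,0,0,0,0,0,-1],
    [0,0,0,0,0,0,-1],
    [0,0,0,0,0,0,-1],
    [0,0,0,0,0,0,-1],
    [0,0,0,0,0,0,-1],
    [0,0,0,0,0,0,-1],
  ],
)

```text
time: 15.17
tool_pos: [0.4456, 0.1154, 0.0996]
tool_rot: [-0.001, 0.721, 0.693, -0.001]
contact_force: [-7.9, -0.8, 7.9]
gripper_width: 0.118
grasp_force: 58.5
```

Emit:
move_arm(
  rows=[
    [0,0.07,-0.95,0,0,0,-1],
    [0,0.08,-0.96,0,0,0,-1],
    [0,0.16,-0.95,0,0,0,-1],
    [0,0.16,-0.95,0,0,0,-1],
    [0,0.24,-0.93,0,0,0,-1],
    [0,0.25,-0.93,0,0,0,-1],
    [0,0.32,-0.91,0,0,0,-1],
    [0,0.32,-0.9,0,0,0,-1],
    [0,0,0,0,0,0,-1],
  ],
)

```text
time: 15.92
tool_pos: [0.4612, 0.115, 0.1752]
tool_rot: [-0.002, 0.722, 0.692, -0.002]
contact_force: [-10.6, 1.7, 1.4]
gripper_width: 0.12
grasp_force: 58.7
```

Emit:
move_arm(
  rows=[
    [0,0.38,-0.87,0,0,0,-1],
    [0,0.38,-0.87,0,0,0,-1],
    [0,0.45,-0.84,0,0,0,-1],
    [0,0.48,-0.83,0,0,0,-1],
    [0,0.54,-0.79,0,0,0,-1],
    [0,0.55,-0.79,0,0,0,-1],
    [0,0.61,-0.74,0,0,0,-1],
    [0,0.61,-0.74,0,0,0,-1],
    [0,0.67,-0.69,0,0,0,-1],
    [0,0.68,-0.68,0,0,0,-1],
    [0,0,0,0,0,0,-1],
    [0,0,0,0,0,0,-1],
    [0,0,0,0,0,0,-1],
    [0,0,0,0,0,0,-1],
    [0,0,0,0,0,0,-1],
    [0,0,0,0,0,0,-1],
  ],
)

```text
time: 17.25
tool_pos: [0.5149, 0.1135, 0.2563]
tool_rot: [-0.001, 0.721, 0.693, 0.0]
contact_force: [-14.9, 3.7, 14.2]
gripper_width: 0.116
grasp_force: 59.3
```

Run:
```python
from h import *
from plant import manip
s=manip.state();p=s["tool_pos"];print(p,s["contact_force"],s["grasp_force"],"angle",np.degrees(np.arctan2(p[2]-.09,.5798+.086-p[0]))-np.degrees(np.arctan2(.008,.22)))
f=manip.grab_frame("side");g=manip.grab_frame("top")
for a,c,q,m in blobs(g,(40,80,60),(80,255,255),(170,160,205,200),4): print(a,c)
cv2.imwrite("pics/g.png",np.hstack([cv2.resize(x,None,fx=2,fy=2,interpolation=2) for x in (f["img"][90:380,200:380],g["img"][130:420,160:340])]))
```

```text
[0.51487658 0.11346527 0.25630092] [-14.93297761   3.66481495  14.15392049] 59.33732450008392 angle 45.692682918721985
```

View pics/g.png

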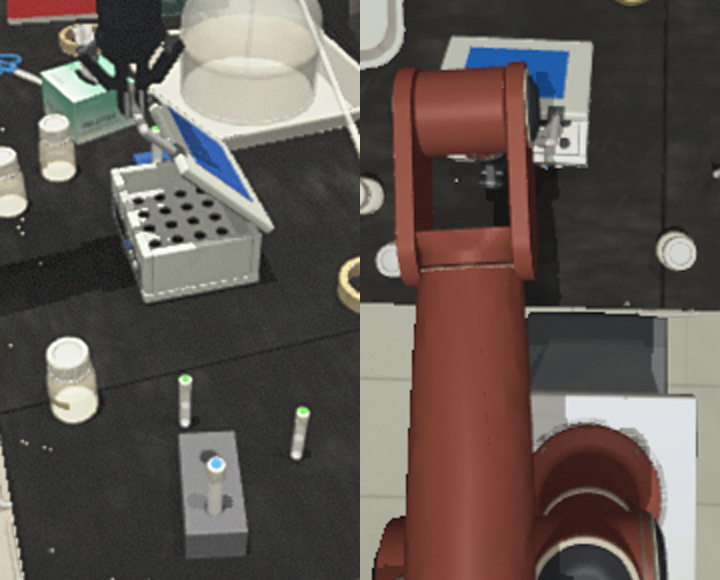

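The side view shows the lid held open at about 45° with the bar in the jaws. The green cap is in the block at crop (157,130), and the blue tube stands at (216,465). I'm handing it in.

```bash
python3 -c "
from plant import manip
s=manip.state();print(s['tool_pos'],abs(s['joint_vel']).max())
print(manip.job_done())"
```

```text
[0.51485039 0.11346085 0.25627705] 0.0025138872384663584
the job is handed in; nothing more can be done
None
```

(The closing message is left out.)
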